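# Fetch the low tin from behind the pantry canisters

### The arm

A 6-joint arm with a two-finger parallel gripper is mounted at the origin on the work surface. World frame = base frame: x ahead of the robot, y to its left, z up, the work surface at z = 0. Lengths are in m, angles in rad, forces in N, time in s.
With the tool pointing down it reaches from about 0.375 to 0.975 m from the base axis. Payload 3.8 kg.
Tool frame: the origin (TCP) lies between the finger pads, 19 mm behind the fingertips; this is the grasp point; z points along the fingers, y is the line along which they close (so a half turn about z gives the same grasp; the last joint's range is limited). The gripper opens to 88 mm and grips with 3 to 60 N. Pads are 18 mm wide; open, the fingers measure 123 mm over their backs; the gripper's body (75 mm by 187 mm) begins 45 mm behind the grasp point.
Start: joints at [-1.22, 0.264, 1.604, -0, 1.274, -0.037], TCP at [0.255, -0.625, 0.257] pointing down, gripper open.
Joint ranges: [-2.63, 2.63], [-0.94, 2.18], [0.31, 2.57], [-1.31, 4.45], [0, 2.66], [-2.55, 2.55]. Speed limits (rad/s): [2.57, 2.57, 3.14, 3.14, 3.14, 3.14].

### API

Orientations are given as a rotation vector (axis times angle).
In Python, from cell import manip, inverse_kinematics, cams, order gives the robot as it stands. Calls block until the motion is done:
- manip.move_pose(position, orientation): joint-space move of the TCP to a pose.
- manip.move_linear(position, rate=0.15, rot=None): straight line of the TCP; rot=None keeps the orientation; rate is the mean speed in m/s.
- manip.set_joints(angles): joint-space move.
- manip.set_gripper(opening, force=None): finger opening in m; force is the grip in N (None keeps the last); returns when the fingers have stopped.
- manip.dwell(seconds).
- inverse_kinematics(position, orientation): joint angles nearest the present ones, or None.
- manip.state(): the state.
- cams.capture(name): name is "scene" or "top" or "wrist"; returns a dict with "image" (480x640x3 uint8, blue, green, red), "z_map" (480x640 float32, m along the optical axis (not along the pixel's ray), 0 where there is no reading), "intrinsics" (3x3 intrinsics, pixels), "position" and "orientation" of the camera in the world; the wrist camera has in their place "T_tool_cam" (4x4, takes a point from camera to tool coordinates, whose origin is the TCP and whose axes are the flange's). Camera axes: x right, y down, z forward; pixel columns grow to the right and rows downward; lengths in m; the calibration is good to about 2 mm. The wrist camera is an equidistant fisheye: a pixel r from the principal point sees the ray r / f radians off the axis. A picture is of the moment at which its call begins: read the wrist's pose just before it.
A pose or a line that the arm cannot do raises manip.IKError and nothing moves.
- order.close_job(): hands the job in; it is judged then, once.
The state is a dict: "clock": time; "joint_pos": joint angles; "joint_velocities": joint speeds; "tau": joint torques, N m; "tool_pos": TCP position; "tcp_rot": TCP orientation; "contact_force": force on the tool from outside, world axes, zero at the start; "moment": the same for the moment, N m; "gripper_width": finger opening in m; "grasp_force": force on a finger pad.
Only numpy, scipy, OpenCV 4.12 (cv2) and the standard library are available. Lean on these libraries where they do the work, as an engineer would, in place of code of your own. Each camera call takes 0.05 s, during which the arm holds its last target. There are 200 camera calls.

### The job

The low tin I need stands at the back of the pantry tray, hemmed in by three tall canisters. Take all three canisters out of the tray and stand them on the dark wooden board, then put the tin upright in the middle of the kitchen scale's round plate, and only then put each canister back upright in the place where it stood at the start. Set each thing down, do not drop it, and leave the two little spice jars in the tray where they are.

Things in the scene. Friction and masses are not known exactly. Their poses are not given: they have to be found in the camera images.
- steel_canister: Tall round steel canister, 58 mm across, 120 mm high, dark flat lid of the same width. Origin: centre of its underside, z up. It can be gripped across its sides with the TCP (or the pads' middle) 82 to 95 mm above its underside.
- square_box: Tall square white plastic box, 56 x 56 mm, 112 mm high (a 3 mm lid tab more), grey lid. Origin: centre of its underside, x and y square to its sides, z up. It can be gripped across its sides with the TCP (or the pads' middle) 82 to 95 mm above its underside.
- cork_jar: Tall round white ceramic jar, 58 mm across and 104 mm high, with a narrower cork stopper (42 mm across) on top, 121 mm in all. Origin: centre of its underside, z up. It can be gripped across its sides with the TCP (or the pads' middle) 82 to 95 mm above its underside.
- tin: The low tin: round aluminium tin with a brass-coloured lid, 56 mm across, 45 mm high. Origin: centre of its underside, z up. It stands at the back of the tray with the canisters close in front of it, left and right (about 10 mm gaps).
- tray: Wooden tray, fixed, 190 mm (x) by 250 mm (y), floor 6 mm thick, walls 8 mm thick, 40 mm high (middle of the front 20 mm). Origin: centre of its underside; x points to its back wall, y to its left. Three flat round grey pads (72 mm across) mark the canisters' places at tray x, y = (-38, 0), (30, 68), (30, -68) mm; which canister stands on which changes. The tin stands near (30, 0).
- board: Dark wooden board, fixed, 290 mm (its x) by 150 mm (its y), 18 mm thick, with room for three canisters in a row. It lies to the left or the right of the tray. Origin: centre of its underside.
- scale: White kitchen scale, fixed, body 190 x 140 x 24 mm with a round steel plate, 124 mm across, its top 35 mm above the table. It lies on the other side of the tray from the board. Origin: on the underside, 15 mm behind the body's middle and 10 mm in front of the plate's centre (in -x of the scale).
- plate (a point): Centre of the top face of the scale's round steel plate (scale x = 10 mm, z = 35 mm); the plate does not move.
- spice1: Little amber spice jar with black cap, 32 mm across, 54 mm high, in the front left corner of the tray. Origin: centre of its underside. To be left alone.
- spice2: Little amber spice jar like the other, in the front right corner of the tray. Origin: centre of its underside. To be left alone.

How it is judged:
By the outcome, as a careful person would: the job done as asked, in the order asked, and still so for the second after the job is handed in, with the robot touching nothing.
It also fails if it takes over 150 s, if anything falls off the work surface, if the arm or the gripper's body presses on something with over 40 N, if the wrist force passes 120 N, or if a joint passes its speed limit or range.

## Working session

There is one attempt and no reset: what is moved stays moved. The work goes in short steps, each a Python script; the robot and the scene stay as the last script left them, time stands still between calls to the robot, and variables do not carry over. Pictures are saved under pics/ and viewed, at most 14 in all, crops included, and the job is handed in when it is done.

```bash
ls; mkdir -p pics; python3 - <<'E'
from cell import manip,cams
import cv2,numpy as np
for n in("scene","top"):
    c=cams.capture(n);cv2.imwrite(f"pics/{n}0.png",c["image"]);print(n,c["intrinsics"],c["position"],c["orientation"]);np.savez(f"{n}0.npz",**c)
print(manip.state())
E
```

```text
pics
scene [[498.43753436   0.         322.53159456]
 [  0.         498.43753436 234.04565462]
 [  0.           0.           1.        ]] [ 1.02899829 -0.67663266  0.64842897] [-2.12151663 -0.64034375  0.34641987]
top [[459.28373327   0.         319.57590586]
 [  0.         459.28373327 238.53706481]
 [  0.           0.           1.        ]] [0.43471454 0.00321366 0.77689214] [-2.16653119  2.12463834 -0.23159033]
{'clock': 0.1, 'joint_pos': array([-1.21990409e+00,  2.64667806e-01,  1.60523416e+00, -1.82956526e-05,
        1.27370513e+00, -3.68997128e-02]), 'joint_velocities': array([-4.92389503e-04, -2.08326137e-03, -2.28740272e-03, -3.44642885e-04,
       -1.36014225e-03,  2.78220523e-05]), 'tau': array([-8.37300995e-04, -5.03619790e+01, -3.58071899e+01,  7.31235906e-02,
        2.33803410e-02, -5.06009587e-05]), 'tool_pos': array([ 0.25503273, -0.6243117 ,  0.25622099]), 'tcp_rot': array([-3.08077096e+00, -6.04957908e-01,  5.21545559e-04]), 'contact_force': array([ 0.01308318,  0.04011752, -0.25598455]), 'moment': array([ 0.014676  , -0.02405174,  0.00861298]), 'grasp_force': 0.0, 'gripper_width': 0.088437538254178}
```

View pics/top0.png

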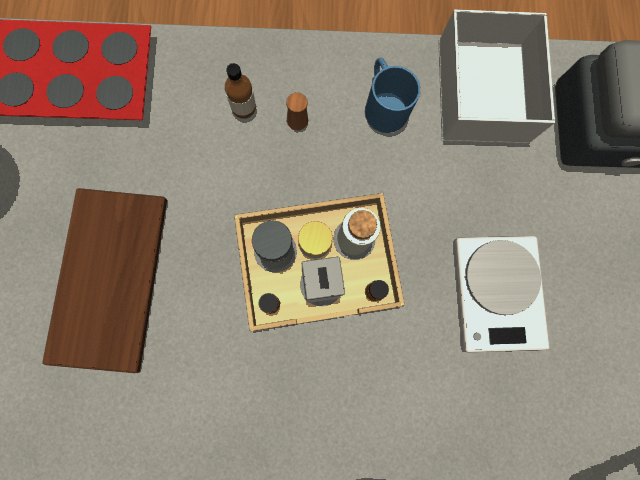

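View pics/scene0.png

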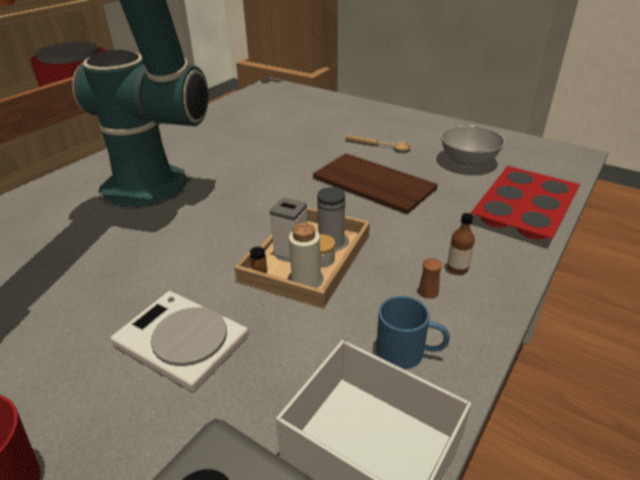

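The top view shows the board at left (centre ≈105,280) and the scale plate at right (503,277). In the tray are the steel canister at back left (272,240), the cork jar at back right (361,226), the square box at front (323,280) and the tin (315,238). The scene view agrees.

```bash
cat > vis.py <<'E'
import numpy as np,cv2
from scipy.spatial.transform import Rotation as R
def world(c):
    K=c["intrinsics"];v,u=np.mgrid[:480,:640];z=c["z_map"]
    P=np.stack([(u-K[0,2])/K[0,0]*z,(v-K[1,2])/K[1,1]*z,z],-1)
    return P@R.from_rotvec(c["orientation"]).as_matrix().T+c["position"]
def ray(c,uv,h):
    K=c["intrinsics"];uv=np.atleast_2d(uv)
    d=np.c_[(uv-K[[0,1],2])/K[0,0],np.ones(len(uv))]@R.from_rotvec(c["orientation"]).as_matrix().T
    p=c["position"];return (p+d*((h-p[2])/d[:,2:]))[:,:2]
def blobs(mask,amin=60):
    n,l,s,cc=cv2.connectedComponentsWithStats(mask.astype(np.uint8),connectivity=4)
    return [(l==i) for i in range(1,n) if s[i,4]>amin]
def outline(c,m,h):
    k=max(cv2.findContours(m.astype(np.uint8),cv2.RETR_EXTERNAL,cv2.CHAIN_APPROX_NONE)[0],key=len)[:,0]
    return ray(c,k.astype(float),h).astype(np.float32)
def rect(c,m,h):
    return cv2.minAreaRect(outline(c,m,h)*1000)
E
python3 - <<'E'
from vis import *
c=dict(np.load("top0.npz"));W=world(c);I=c["image"];H=W[...,2]
hsv=cv2.cvtColor(I,cv2.COLOR_BGR2HSV)
roi=np.zeros((480,640),bool);roi[185:335,225:410]=1
for n,lo,hi,h in(("lids",.108,.14,.125),("tin",.044,.057,.051),("rim",.033,.046,.04)):
    for m in blobs(roi&(H>lo)&(H<hi)):
        print(n,m.sum(),"px",np.argwhere(m).mean(0)[::-1].round(),"z",np.median(H[m]).round(4),"mean",(W[m].mean(0)*1000).round(1),rect(c,m,np.median(H[m])))
r=np.zeros_like(roi);r[185:380,30:175]=1
for m in blobs(r&(H>.009)&(H<.03),500): print("board",np.median(H[m]),rect(c,m,.018))
r=np.zeros_like(roi);r[230:355,450:555]=1
for lo,hi,h in((.015,.029,.024),(.03,.042,.035)):
  for m in blobs(r&(H>lo)&(H<hi),500):
    o=outline(c,m,h)*1000; print("scale",np.median(H[m]),cv2.minAreaRect(o),cv2.fitEllipse(o))
# tin by color
m=max(blobs(roi&(hsv[...,0]>20)&(hsv[...,0]<32)&(hsv[...,1]>170)&(hsv[...,2]>150)),key=np.sum)
o=outline(c,m,.051)*1000;print("tin col",m.sum(),cv2.fitEllipse(o))
E
```

```text
lids 1084 px [361. 226.] z 0.1258 mean [572.7 -81.3 120.1] ((571.71435546875, -80.63238525390625), (53.44017028808594, 55.415985107421875), 1.2952280044555664)
lids 1292 px [272. 240.] z 0.1259 mean [547.5  48.2 125.5] ((547.0818481445312, 47.84649658203125), (58.620094299316406, 56.84036636352539), 46.35738754272461)
lids 1512 px [323. 278.] z 0.1183 mean [495.8 -26.4 118.5] ((496.0298767089844, -26.48406219482422), (56.054283142089844, 55.84624099731445), 8.979365348815918)
tin 925 px [315. 238.] z 0.051 mean [566.2 -15.8  50.9] ((566.189697265625, -15.73690414428711), (54.52353286743164, 55.14168930053711), 57.47958755493164)
rim 2448 px [316. 254.] z 0.0397 mean [543.5 -19.8  39.5] ((532.6135864257812, -22.113693237304688), (189.5747833251953, 249.50811767578125), 10.132630348205566)
board 0.017474823846353627 ((499.0014953613281, 321.23724365234375), (151.25416564941406, 288.3033142089844), 85.5675048828125)
scale 0.024800912648541673 ((486.41326904296875, -326.2724914550781), (188.89015197753906, 142.2622833251953), 2.485400438308716) ((486.88134765625, -327.72259521484375), (153.67762756347656, 216.97998046875), 91.30411529541016)
scale 0.03573716368982094 ((511.56109619140625, -327.03863525390625), (121.84890747070312, 124.42488098144531), 0.9495579600334167) ((511.4277038574219, -327.0980224609375), (121.77472686767578, 123.62177276611328), 13.468301773071289)Traceback (most recent call last):
  File "<stdin>", line 15, in <module>
ValueError: max() iterable argument is empty
```

```bash
cat > arm.py <<'E'
import numpy as np
from cell import manip,inverse_kinematics,cams,order
from scipy.spatial.transform import Rotation as R
HI=0.30
def down(yaw): return (R.from_euler('z',yaw,degrees=True)*R.from_euler('x',180,degrees=True)).as_rotvec()
def st(t=""):
    s=manip.state();print(t,"t%.1f"%s["clock"],(s["tool_pos"]*1000).round(1),"w%.1f"%(s["gripper_width"]*1e3),"g%.1f"%s["grasp_force"],"F",s["contact_force"].round(1));return s
def wrist_cloud(s,c):
    K=c["intrinsics"];v,u=np.mgrid[:480,:640];x=(u-K[0,2])/K[0,0];y=(v-K[1,2])/K[1,1];th=np.hypot(x,y)
    z=np.where(th<1.3,c["z_map"],0);k=np.tan(np.minimum(th,1.3))/np.maximum(th,1e-9)
    P=np.stack([x*k*z,y*k*z,z],-1);T=c["T_tool_cam"];P=P@T[:3,:3].T+T[:3,3]
    return P@R.from_rotvec(s["tcp_rot"]).as_matrix().T+s["tool_pos"]
E
python3 - <<'E'
from arm import *; from vis import *
c=dict(np.load("top0.npz"));W=world(c);H=W[...,2]
r=np.zeros((480,640),bool);r[185:335,225:410]=1
for m in blobs(r&(H>.118)&(H<.135)&(W[...,1]<-.05)): print("cork",m.sum(),np.median(H[m]),cv2.fitEllipse(outline(c,m,.1265)*1000))
for p,yw in(((.496,-.0265),10),((.547,.048),10),((.572,-.081),10),((.566,-.016),10),((.511,-.327),0),((.4,.33),-4.4),((.59,.32),-4.4)):
  for z in(.06,.1,HI):
    for a in(0,180):
      q=inverse_kinematics([*p,z],down(yw+a));print(p,z,a,None if q is None else np.round(q,2))
manip.move_pose([.50,-.02,.36],down(10));s=st()
c=cams.capture("wrist");cv2.imwrite("pics/w1.png",c["image"])
W=wrist_cloud(s,c);H=W[...,2];H=np.where(c["z_map"]>0,H,-1)
D=np.hypot(W[...,0]-.533,W[...,1]+.022)<.15
for lo,hi in((.115,.122),(.122,.135),(.046,.056)):
  for m in blobs(D&(H>lo)&(H<hi)):
    o=W[m][:,:2].astype(np.float32)*1000
    print(lo,m.sum(),np.median(H[m]).round(4),cv2.minAreaRect(o),cv2.minEnclosingCircle(o),o.mean(0))
for m in blobs((H>.03)&(H<.04)&(W[...,1]<-.2),400): print("plate",cv2.minEnclosingCircle(W[m][:,:2].astype(np.float32)*1000))
E
```

```text
cork 641 0.12705264588263854 ((574.5073852539062, -82.216552734375), (40.25099563598633, 41.65159225463867), 52.55160140991211)
(0.496, -0.0265) 0.06 0 [-0.1   0.14  2.15 -0.    0.84  1.29]
(0.496, -0.0265) 0.06 180 [-0.1   0.14  2.15 -0.    0.84 -1.85]
(0.496, -0.0265) 0.1 0 [-0.1   0.09  2.13 -0.    0.93  1.29]
(0.496, -0.0265) 0.1 180 [-0.1   0.09  2.13 -0.    0.93 -1.85]
(0.496, -0.0265) 0.3 0 [-0.1  -0.1   1.92 -0.    1.32  1.29]
(0.496, -0.0265) 0.3 180 [-0.1  -0.1   1.92  0.    1.32 -1.85]
(0.547, 0.048) 0.06 0 [ 0.04  0.23  2.04 -0.    0.87  1.44]
(0.547, 0.048) 0.06 180 [ 0.04  0.23  2.04  0.    0.87 -1.7 ]
(0.547, 0.048) 0.1 0 [ 0.04  0.18  2.02 -0.    0.94  1.44]
(0.547, 0.048) 0.1 180 [ 0.04  0.18  2.02  0.    0.94 -1.7 ]
(0.547, 0.048) 0.3 0 [ 0.04  0.    1.82 -0.    1.32  1.44]
(0.547, 0.048) 0.3 180 [ 0.04  0.    1.82  0.    1.32 -1.7 ]
(0.572, -0.081) 0.06 0 [-0.18  0.28  1.98 -0.    0.88  1.21]
(0.572, -0.081) 0.06 180 [-0.18  0.28  1.98 -0.    0.88 -1.93]
(0.572, -0.081) 0.1 0 [-0.18  0.23  1.96 -0.    0.95  1.21]
(0.572, -0.081) 0.1 180 [-0.18  0.23  1.96 -0.    0.
[... 2000 characters left out ...]
) [551.01355   50.243385]
0.122 1357 0.1266 ((577.0838012695312, -80.16371154785156), (40.30816650390625, 40.928619384765625), 54.10941696166992) ((577.4005126953125, -80.3917236328125), 21.159509658813477) [577.22565 -79.70966]
0.046 1740 0.0507 ((568.469970703125, -13.576171875), (54.133460998535156, 54.912750244140625), 18.14249038696289) ((568.1181640625, -13.561269760131836), 28.04560661315918) [568.389    -13.499599]
0.046 65 0.05 ((493.0967102050781, -106.68023681640625), (12.286222457885742, 29.930147171020508), 52.35730743408203) ((489.61822509765625, -111.19023132324219), 14.971861839294434) [ 495.86743 -106.16889]
plate ((513.5296630859375, -325.2126770019531), 62.744056701660156)
```

View pics/w1.png

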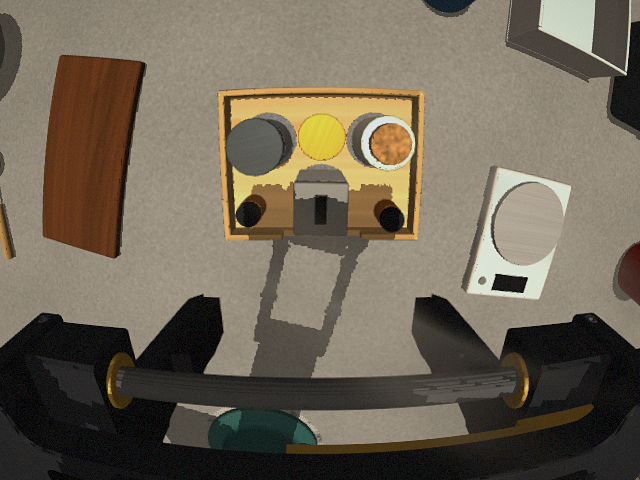

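The wrist view shows the steel lid (257,147), tin (321,137), cork (391,143) and box (321,208). The wrist and top cameras differ by a constant ~(2.5, 2.2) mm. A half-turned wrist view will cancel any mount error.

```bash
python3 - <<'E'
from arm import *; from vis import *
manip.move_pose([.62,-.02,.36],down(190));s=st()
c=cams.capture("wrist");cv2.imwrite("pics/w2.png",c["image"])
W=wrist_cloud(s,c);H=W[...,2];H=np.where(c["z_map"]>0,H,-1)
D=np.hypot(W[...,0]-.533,W[...,1]+.022)<.15
for lo,hi in((.115,.122),(.122,.135),(.046,.056)):
  for m in blobs(D&(H>lo)&(H<hi),300):
    o=W[m][:,:2].astype(np.float32)*1000
    print(lo,m.sum(),np.median(H[m]).round(4),cv2.minAreaRect(o),cv2.minEnclosingCircle(o))
for m in blobs((H>.03)&(H<.04)&(W[...,1]<-.2),400): print("plate",cv2.minEnclosingCircle(W[m][:,:2].astype(np.float32)*1000))
E
```

```text
t5.1 [619.9 -20.  360. ] w88.1 g0.0 F [-0.9 -0.1 -0.2]
0.115 3143 0.1178 ((498.2362060546875, -24.193416595458984), (56.13210678100586, 55.98360061645508), 10.261849403381348) ((498.4161682128906, -23.973987579345703), 38.34718322753906)
0.122 2540 0.1257 ((550.6806640625, 50.538360595703125), (56.7941780090332, 56.92124557495117), 79.0123519897461) ((550.6087646484375, 50.65125274658203), 28.994232177734375)
0.122 1385 0.1266 ((576.2540283203125, -80.27395629882812), (41.326576232910156, 40.59589767456055), 54.181724548339844) ((577.067138671875, -80.33924865722656), 21.190523147583008)
0.046 1719 0.0506 ((568.7824096679688, -13.675115585327148), (54.680606842041016, 53.860599517822266), 11.152033805847168) ((568.7994995117188, -13.250170707702637), 27.991199493408203)
plate ((513.4038696289062, -325.2475891113281), 62.62460708618164)
plate ((827.6135864257812, -318.1700744628906), 103.52000427246094)
```

```bash
cat >> arm.py <<'E'
G=.088; FL=.006; BD=.018
th=np.radians(-4.4); slot=lambda k: np.array([.5015,.3234])+k*.092*np.array([np.cos(th),np.sin(th)])
HOME=dict(square=(.4983,-.0242,189.6),steel=(.5506,.0506,190),cork=(.5769,-.0803,190))
SLOT=dict(square=(*slot(-1),175.6),steel=(*slot(0),175.6),cork=(*slot(1),175.6))
def pick(x,y,yaw,z,force=35):
    manip.move_pose([x,y,HI-.05],down(yaw)); manip.move_linear([x,y,z],rate=.15)
    manip.set_gripper(.04,force); st("gripped"); manip.dwell(.2)
    manip.move_linear([x,y,HI],rate=.12); return st("lifted")
def place(x,y,yaw,z,op=.078):
    manip.move_pose([x,y,HI],down(yaw)); manip.move_linear([x,y,z+.004],rate=.15); manip.dwell(.3)
    f0=manip.state()["contact_force"][2]
    for i in range(12):
        manip.move_linear([x,y,z+.004-.0006*(i+1)],rate=.02)
        if manip.state()["contact_force"][2]-f0>2.5: break
    s=st("down dz %.1f f0 %.1f"%(4-.6*(i+1),f0)); manip.dwell(.2); manip.set_gripper(op); manip.dwell(.2)
    manip.move_linear([x,y,HI-.05],rate=.15); st("clear")
E
python3 - <<'E'
from arm import *; import cv2
pick(*HOME["square"],FL+G); place(*SLOT["square"],BD+G)
cv2.imwrite("pics/t1.png",cams.capture("top")["image"])
E
```

```text
gripped t7.7 [498.4 -24.2  94.3] w56.0 g35.0 F [ 0.1 -0.7  3.4]
lifted t9.7 [497.9 -24.1 299. ] w55.7 g35.0 F [ 0.3 -0.3 -3.6]
down dz -0.2 f0 -3.9 t14.6 [409.8 330.5 106.3] w55.6 g35.0 F [-2.1 -1.9  1.3]
clear t16.6 [409.2 330.  248.8] w77.9 g0.0 F [0.7 0.2 0.2]
```

View pics/t1.png

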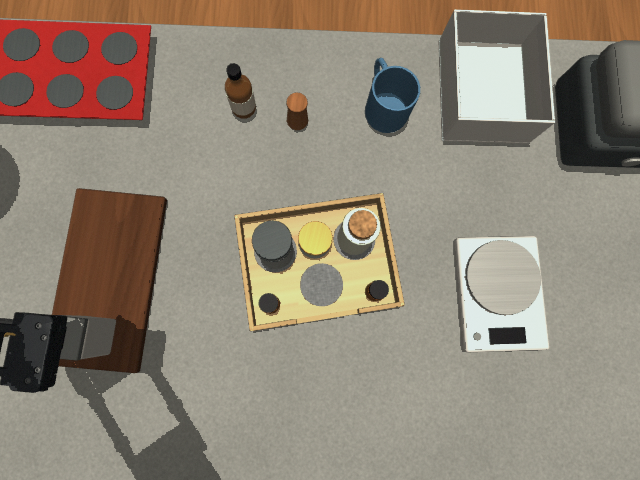

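The box is out and stands at the near end of the board (≈92,340, partly behind the gripper). Its pad at (322,285) is free.

```bash
python3 - <<'E'
from arm import *; import cv2
for n in("steel","cork"):
    s=pick(*HOME[n],FL+G)
    if s["gripper_width"]<.053: raise SystemExit("bad grip")
    place(*SLOT[n],BD+G)
manip.move_pose([.56,-.02,.34],down(190));s=st()
from vis import *
c=cams.capture("wrist");W=wrist_cloud(s,c);H=np.where(c["z_map"]>0,W[...,2],-1)
for m in blobs((np.hypot(W[...,0]-.568,W[...,1]+.0135)<.06)&(H>.046)&(H<.056),300): print("tin",cv2.minEnclosingCircle(W[m][:,:2].astype(np.float32)*1000))
for m in blobs((np.hypot(W[...,0]-.5,W[...,1]-.32)<.17)&(H>.125)&(H<.15),300): print("can",np.median(H[m]),cv2.minEnclosingCircle(W[m][:,:2].astype(np.float32)*1000))
cv2.imwrite("pics/t2.png",cams.capture("top")["image"]);cv2.imwrite("pics/s2.png",cams.capture("scene")["image"])
E
```

```text
gripped t19.4 [551.1  50.7  94.8] w57.5 g35.0 F [-0.9  1.3  2.9]
lifted t21.5 [550.2  50.6 299. ] w57.5 g35.0 F [-1.3 -0.7 -4.9]
down dz -0.2 f0 -3.9 t26.1 [501.7 323.5 106.7] w57.2 g35.0 F [-3.8 -0.9  5.8]
clear t28.1 [500.9 323.  248.7] w77.9 g0.0 F [-0.1  0.5  1.1]
gripped t31.2 [577.4 -80.4  94.8] w56.9 g35.0 F [0.7 0.  3.9]
lifted t33.3 [576.5 -80.2 298.9] w57.5 g35.0 F [-0.2 -0.2 -5.2]
down dz 0.4 f0 -4.1 t38.0 [593.3 316.4 106.9] w57.4 g35.0 F [-1.6 -0.6 -0.9]
clear t40.0 [592.6 316.  248.6] w78.1 g0.0 F [0.4 0.5 0.1]
 t41.3 [560.  -19.4 339.3] w78.2 g0.0 F [ 0.4  0.2 -0.7]
tin ((568.5299682617188, -13.785807609558105), 28.531219482421875)
can 0.129787728117077 ((409.8464050292969, 329.4608154296875), 38.02865982055664)
can 0.1375786415819542 ((500.5028076171875, 322.68829345703125), 29.627046585083008)
can 0.13846535138562738 ((593.1060791015625, 315.0588684082031), 21.595062255859375)
```

View pics/s2.png

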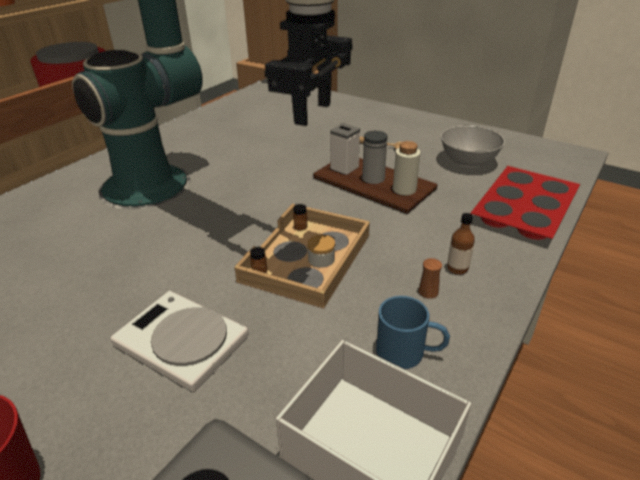

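All three canisters stand upright on the board (345,150; 375,158; 406,168). The tin is alone at (322,250), and both spice jars are untouched. Next is the tin.

```bash
python3 - <<'E'
from arm import *; from vis import *
s=pick(.5686,-.0136,190,FL+.028,30)
if s["gripper_width"]<.05: raise SystemExit("bad")
place(.5135,-.3252,190,.035+.028)
manip.move_pose([.50,-.30,.33],down(190));s=st()
c=cams.capture("wrist");W=wrist_cloud(s,c);H=np.where(c["z_map"]>0,W[...,2],-1)
for m in blobs((np.hypot(W[...,0]-.513,W[...,1]+.325)<.08)&(H>.06)&(H<.09),200): print("tin",np.median(H[m]),cv2.minEnclosingCircle(W[m][:,:2].astype(np.float32)*1000))
for m in blobs((np.hypot(W[...,0]-.513,W[...,1]+.325)<.08)&(H>.03)&(H<.04),200): print("plate",cv2.minEnclosingCircle(W[m][:,:2].astype(np.float32)*1000))
cv2.imwrite("pics/s3.png",cams.capture("scene")["image"][200:480,50:400])
E
```

```text
gripped t43.9 [568.9 -13.6  34.4] w55.1 g30.0 F [-0.4  0.5  3.2]
lifted t46.5 [568.3 -13.6 299.3] w55.3 g30.0 F [-0.1 -0.1 -1.6]
down dz -0.2 f0 -1.9 t51.5 [ 513.6 -325.3   63.5] w55.1 g30.0 F [-2.3  0.6  4.3]
clear t53.8 [ 512.9 -324.8  248.6] w78.1 g0.0 F [-1.2 -0.8  0. ]
 t54.2 [ 500.3 -300.   331.1] w77.8 g0.0 F [ 0.3 -0.4 -0.4]
tin 0.0797064385326049 ((512.5422973632812, -325.802978515625), 28.367338180541992)
plate ((513.5095825195312, -325.42376708984375), 62.359073638916016)
```

View pics/s3.png

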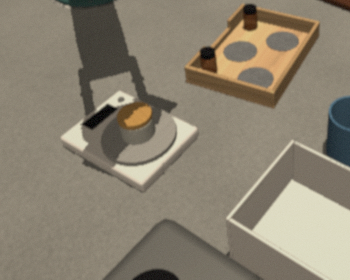

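The tin stands upright on the plate (crop 135,120), within 1 mm of its centre. Now I return the canisters.

```bash
python3 - <<'E'
from arm import *; from vis import *
manip.move_pose([.5,.1,.33],down(180))
for n in("cork","steel","square"):
    s=pick(*SLOT[n],BD+G)
    if s["gripper_width"]<.053: raise SystemExit("bad grip")
    place(*HOME[n],FL+G)
manip.move_pose([.62,-.02,.36],down(190));s=st()
c=cams.capture("wrist");W=wrist_cloud(s,c);H=np.where(c["z_map"]>0,W[...,2],-1)
D=np.hypot(W[...,0]-.533,W[...,1]+.022)<.15
for lo,hi in((.114,.122),(.122,.135)):
  for m in blobs(D&(H>lo)&(H<hi),300):
    o=W[m][:,:2].astype(np.float32)*1000
    print(lo,np.median(H[m]).round(4),cv2.minAreaRect(o),cv2.minEnclosingCircle(o))
cv2.imwrite("pics/s4.png",cams.capture("scene")["image"]);cv2.imwrite("pics/w4.png",c["image"])
E
```

```text
gripped t58.3 [593.7 316.5 106.9] w57.0 g35.0 F [-0.2  0.4  3.9]
lifted t60.3 [592.8 316.1 298.7] w57.1 g35.0 F [ 1.1 -0.2 -4.6]
down dz 0.4 f0 -4.2 t65.1 [577.1 -80.3  95. ] w57.3 g35.0 F [-1.8  0.5  1.4]
clear t67.2 [576.2 -80.2 248.7] w77.8 g0.0 F [-0.3  0.7 -1. ]
gripped t70.2 [502.  323.6 106.9] w57.9 g35.0 F [ 0.2 -1.   3.9]
lifted t72.2 [501.1 323.2 298.9] w57.1 g35.0 F [ 0.5  0.5 -3.1]
down dz 0.4 f0 -5.3 t76.6 [550.7  50.6  94.9] w57.2 g35.0 F [-1.6 -0.2  1.8]
clear t78.6 [549.9  50.6 248.7] w77.8 g0.0 F [-0.5  0.8  0.3]
gripped t81.4 [410.2 330.7 106.7] w55.5 g34.9 F [-1.4 -0.1  4.3]
lifted t83.4 [409.4 330.2 299. ] w55.9 g35.0 F [-0.4 -0.1 -4.2]
down dz 0.4 f0 -2.9 t88.0 [498.4 -24.2  94.7] w55.8 g34.9 F [-0.2 -0.2  0.8]
clear t90.1 [497.6 -24.1 248.8] w78.0 g0.0 F [-0.7  0.1  0.1]
 t90.8 [619.  -20.  357.9] w78.2 g0.0 F [ 0.   0.4 -0.7]
0.114 0.1178 ((497.70989990234375, -24.458023071289062), (56.026302337646484, 56.38031005859375), 9.801722526550293) ((497.6784362792969, -24.351482391357422), 38.417335510253906)
0.122 0.1257 ((549.4683227539062, 50.19091796875), (56.67679214477539, 57.380340576171875), 1.370174765586853) ((549.6284790039062, 50.02908706665039), 29.076602935791016)
0.122 0.1266 ((575.4310913085938, -80.69453430175781), (41.11155700683594, 41.35648727416992), 55.62568664550781) ((575.9242553710938, -80.55802154541016), 21.38100814819336)
```

View pics/s4.png

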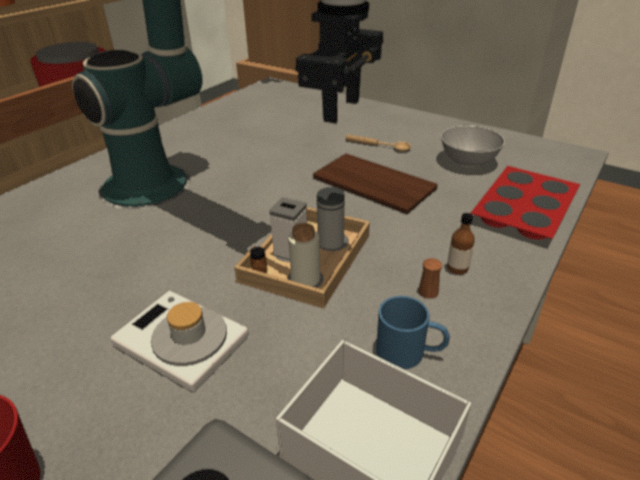

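View pics/w4.png

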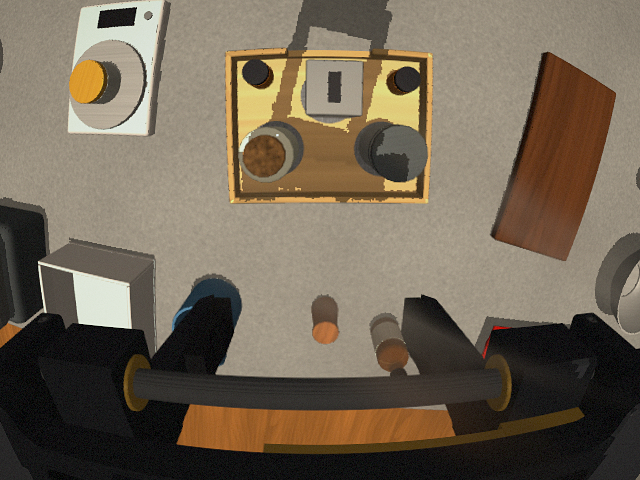

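All three canisters are back within about 1 mm, upright (wrist view 270,152; 397,152; 334,87). The tin is on the plate and the spice jars are in their corners (257,73; 405,80).

```bash
python3 -c "
from cell import order;print(order.close_job())"
```

```text
the job is handed in; nothing more can be done
None
```

The job is done and handed in at about 91 s: the tin stands upright within about 1 mm of the plate's centre, all three canisters are back upright within about 1 mm of where they stood, and the spice jars were left where they are.

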